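# Pry a tight engraving plate out of its holding block

## Task

The brass plate sits tight in the wooden holding block. Take the pry bar, put its thin tip through the gap between the steel cheeks, over the cross rod and under the plate's free front edge, and lever against the rod until the underside of that edge stands above the top of the block. Do not touch the plate with the gripper, leave the other things alone, and let go of the bar at the end; it may stay under the plate.

Things in the scene. Friction and masses are not known exactly. Their poses are not given: they have to be found in the camera images.
- block: hardwood holding block, fixed to the table, a brass plate set flush in its top. Origin: centre of its underside, on the table; x from the front (rod, free plate edge) to the back, z up. Wood from x -48 to +60 mm, y -60 to +60, top at z 79. A 6 mm high steel foot reaches forward to x -86; in front of that only the table
- notch (a point): middle of the back wall of the notch in the block's front face, 30 mm in front of the block's origin, 57 mm above the table. The notch is 44 mm wide, 18 mm deep in x and open from z 40 to 74 mm, under the overhanging front edge of the plate. Axes as the block's
- cheek_gap (a point): middle of the 52 mm wide gap between the two upright steel cheeks that carry the rod, right above the rod, level with the cheeks' tops (78 mm above the table). Each cheek is 14 mm long in x and 8 thick. Axes as the block's
- rod: fixed horizontal steel cross rod between the cheeks, the fulcrum: 10 mm diameter, along y. Origin at its middle, 61 mm above the table (its top at 66 mm), 65 mm in front of the block's origin and 17 mm in front of the plate's edge; axes as the block's
- plate (a joint): angle of the brass plate (98 x 79 x 5 mm) about its back edge, rad: 0 flush in its recess, grows as the front edge rises, at most 0.25. It is tight: about 35 N upward just inside the front edge moves it, and it stays where it is put. At 0.051 the underside of the front edge is level with the top of the block
- plate_edge (a point): middle of the front lower edge of the plate, 74 mm above the table when flush, 8 mm higher than the top of the rod; x to the back of the block, away from the edge
- bar_center (a point): centre of the loose pry bar, 8 mm above its flat underside; 200 mm long, x to the tip, z up. Pale wooden handle 22 mm wide, 16 high, x -100 to +10; steel blade 16 wide, 8 thick, +10 to +70; tongue 4 thick to the tip at +100. 0.13 to 0.25 kg, balances near the middle. On the rod with the tip 15 mm under the plate, 8 N down near the handle's end lifts the plate; the handle can swing 0.39 rad down to the table
- bar_tip (a point): middle of the tip end of the pry bar, 2 mm above its underside; axes as bar_center
- cork_center (a point): centre of a loose cork block, 57 x 77 x 32 mm, a bystander that lies on the other side from the bar
- long_graver: graver with wooden handle, about 175 mm long, loose bystander; origin at the centre of its underside
- brush: brass brush with wooden handle, about 195 mm long, loose bystander; origin at the centre of its underside
- red_pencil: red pencil, loose bystander; origin at the centre of its underside
Things that resemble listed ones, but are neither listed nor needed, are in the scene too. Several things look just like the part that bears bar_center: the one meant starts farthest to the robot's right.

How it is judged:
On the way, in this order (a step that is already met when the one before it is completed fails the run):
1. the bar's tip is at least 6 mm under the plate's front edge, in the notch, the plate still down (x of bar_tip in the frame of block above -0.042 m and y of bar_tip in the frame of block between -0.022 and 0.022 m and z of bar_tip in the frame of block between 0.045 and 0.076 m and value of joint plate below 0.02 rad), for 0.1 s.
2. the plate's front edge is more than 2.5 mm up while the bar bears on the rod with more than 5 N (value of joint plate above 0.026 rad and contact force between pry_bar and rod above 5 N), for 0.05 s.
At the end, for the whole second after the job is handed in: the plate's front edge stays at least 4.5 mm above its flush position (joint above 0.046 rad), and the bar is let go and at rest, under the plate or on the table, not on the floor (value of joint plate above 0.046 rad and linear speed of pry_bar below 0.02 m/s and height (world z) of bar_center above 0 m); the robot touches nothing.
It fails at once if the gripper or arm touches the plate (contact force between any of the fingers, the arm and plate above 1 N).
It fails at once if a bystander is moved by more than 40 mm (distance of any of cork_center, long_graver, brush, red_pencil from where it was at the start of the episode above 0.04 m).
It also fails if it takes over 50 s, if anything falls off the work surface, if the arm or the gripper's body presses on something with over 40 N, if the wrist force passes 120 N, or if a joint passes its speed limit or range.

## Robot

A 7-joint arm with a two-finger parallel gripper is mounted at the origin on a cart in front of the work surface, level with it; the furniture and walls round the work are solid. World frame = base frame: x ahead of the robot, y to its left, z up, the work surface at z = 0. Lengths are in m, angles in rad, forces in N, time in s.
With the tool pointing down it reaches from about 0.425 to 0.875 m from the base axis. Payload 9.9 kg.
Tool frame: the origin (TCP) lies midway between the tips of the shut fingers; the grasp point (between the pads) lies 19 mm behind it; z points along the fingers, x is the direction in which the jaws open and shut, and the axes are right-handed (so a half turn about z gives the same grasp; the last joint's range is limited). The gripper opens to 85 mm and grips with 20 to 120 N. Pads are 22 mm wide; open, the fingers measure 114 mm over their backs; the gripper's body (76 mm by 85 mm) begins 54 mm behind the grasp point. The pads swing forward as they close: fully open they stand 13 mm farther back than shut.
Start: joints at [1.164, 0.576, 0.025, 1.437, -0.015, 1.129, -0.057], TCP at [0.214, -0.64, 0.231] pointing down, gripper open.
Joint ranges: [-2.76, 2.76], [-0.34, 2.15], [-1.52, 1.57], [0.19, 2.46], [-1.09, 4.23], [0.17, 1.99], [-2.82, 2.82]. Speed limits (rad/s): [2.22, 2.22, 3.01, 3.01, 3.14, 3.14, 3.14].

## Interface

Orientations are given as a unit quaternion [w, x, y, z].
In Python, from station import manip gives the robot as it stands.
- The arm moves only by the tool arm_command, never from a script. Its argument "steps" is a list of rows, each an object of numbers: "gripper": the closure, from 0 (fully open) to 1 (shut); "tx", "ty", "tz": the shift along the world's x, y, z in cm; "rx", "ry", "rz": the turn, a rotation vector about the world's x, y, z in rad. In form: [{"gripper": .., "tx": .., "ty": .., "tz": .., "rx": .., "ry": .., "rz": ..}, ...]. A call has 1 to 12 rows; each row shifts and turns the commanded pose from where the row before left it; what a row does not reach is not made up. A row lasts 1/8 s, in which the tool goes at most 62.5 mm and 10.7 degrees, less where a joint would pass 70% of its speed; a pose out of reach is approached as far as the arm can. A call with a gripper value outside its range is refused whole. The fingers move at their own pace and stop on an object; "squeeze" is the grip in N (left out, the last holds). Time passes only in rows, so rows that do not move let the fingers close. It gives the time, the measured TCP pose, the force and the opening at its end, in the units of the state.
- manip.get_state(): the state, without advancing time (a new reading comes with each control period).
- manip.snapshot(name): name is "scene" or "top"; returns a dict with "pixels" (420x560x3 uint8, red, green, blue), "range_z" (420x560 float32, m along the optical axis (not along the pixel's ray), 0 where there is no reading), "mtx" (3x3 intrinsics, pixels), "R" (3x3) and "t" (3): a world point X has camera coordinates R X + t. Camera axes: x right, y down, z forward; pixel columns grow to the right and rows downward; lengths in m; the calibration is good to about 2 mm. A picture is of the moment at which its call begins.
- manip.close_job(): hands the job in, once; it reports no verdict.
Trained networks look in a picture, given as the dict that the camera call returned (one of the last four; its "shot" number tells which), for a name from the list of things; names that differ only in an ending like _2 or _b are one class to them, and where a whole thing is asked for, a point or a joint stands for the part that bears it (a point fixed in the world has none). Each returns a list of dicts, best first, with "score" (0 to 1); they miss things now and then, are a little off and sometimes report something else, mostly with a low value. They report only what shows in the picture. A call takes as long as a camera call. They do not tell look-alikes from the thing itself.
- manip.search_frame(picture, query): "location" ([column, row] as shares, 0 to 1, of the picture: columns of its width, rows of its height, amid what is visible of it).
- manip.place_of(picture, query): "location" ([column, row] as shares, 0 to 1, of the picture: columns of its width, rows of its height: a listed point, or the origin of a listed thing).
The state is a dict: "clock": time; "joint_pos": joint angles; "joint_vel": joint speeds; "effort": joint torques, N m; "ee_pos": TCP position; "tcp_rot": TCP orientation; "contact_force": force on the tool from outside, world axes, zero at the start; "torque": the same for the moment, N m; "opening": opening from 0.0 (shut) to 1.0 (fully open).
Only numpy, scipy, OpenCV 4.12 (cv2) and the standard library are available. Lean on these libraries where they do the work, as an engineer would, in place of code of your own. Each camera call takes 0.05 s, during which the arm holds its last target.

## Working session

There is one attempt and no reset: what is moved stays moved. The work goes in short steps, Python scripts to look and compute and a tool call to move; the robot and the scene stay as the last step left them, time stands still between calls to the robot, and variables do not carry over. Pictures are saved under pics/ and viewed, and the job is handed in when it is done.

Besides the shell and the picture viewer there is one more tool, called as name(argument=value, ...), one argument or row to a line, values as JSON. arm_command: Moves the arm, as the interface text tells. Its arguments: {"type":"object","properties":{"steps":{"type":"array"},"squeeze":{"type":"number"}},"required":["steps"]}

```bash
mkdir -p pics; ls; cat > h.py <<'E'
from station import manip
import numpy as np, cv2
def save(p,n): cv2.imwrite('pics/'+n,p['pixels'][:,:,::-1])
def w(p,u,v,z=None,d=None):
    K,R,t=p['mtx'],np.array(p['R']),np.array(p['t'])
    r=np.linalg.inv(K)@np.array([u,v,1.])
    if d is not None: return R.T@(r*d-t)
    c=-R.T@t; q=R.T@r
    return c+q*(z-c[2])/q[2]
def px(p,X):
    c=np.array(p['R'])@np.array(X)+np.array(p['t']); k=np.array(p['mtx'])@c; return k[:2]/k[2]
E
python3 - <<'E'
from h import *
s=manip.get_state();print(s)
for n in('scene','top'):
    p=manip.snapshot(n);save(p,n+'0.png')
    print(n,p['mtx'],-np.array(p['R']).T@np.array(p['t']))
    for q in ['block','notch','cheek_gap','rod','plate_edge','bar_center','bar_tip','cork_center','long_graver','brush','red_pencil']:
        for r in manip.place_of(p,q)[:4]:
            u,v=r['location'][0]*560,r['location'][1]*420
            d=p['range_z'][min(int(v),419),min(int(u),559)]
            print(q,round(r['score'],2),round(u),round(v),w(p,u,v,d=d).round(3))
E
```

```text
pics
{'clock': 0.0, 'joint_pos': array([ 1.16422514,  0.57649868,  0.02481482,  1.4379337 , -0.01500897,
        1.12896489, -0.05648072]), 'joint_vel': array([-0.00048097,  0.00030894,  0.00014636,  0.00130927,  0.00044219,
       -0.00098068, -0.00086385]), 'effort': array([ 1.79131344e-03, -7.65735054e+01,  2.25154057e+00, -2.85951394e+01,
        1.53892930e-02,  1.28617973e-02,  3.93191613e-05]), 'ee_pos': array([ 0.21398737, -0.63970443,  0.23045539]), 'tcp_rot': array([-4.48907765e-04,  8.11561744e-01, -5.84266104e-01, -6.74684843e-04]), 'contact_force': array([-0.2204948 ,  0.09574528,  0.53503268]), 'torque': array([ 0.00865915, -0.02233312, -0.00880979]), 'opening': 0.9986179166011799}
scene [[525.32163287   0.         280.29812191]
 [  0.         525.32163287 209.2464529 ]
 [  0.           0.           1.        ]] [-0.76586276  0.5940997   0.82069605]
block 0.94 243 231 [0.621 0.052 0.033]
notch 0.69 241 223 [0.64  0.05  0.054]
notch 0.38 317 230 [ 0.56  -0.185  0.002]
notch 0.2 244 230 [0.621 0.047 0.034]
cheek_gap 0.58 241 221 [0.639 0.05  0.062]
rod 0.41 240 224 [0.608
[... 614 characters left out ...]
99584536]
block 0.81 256 181 [0.65  0.028 0.08 ]
block 0.66 246 197 [0.612 0.054 0.067]
notch 0.81 247 186 [0.638 0.05  0.082]
cheek_gap 0.8 243 196 [0.615 0.061 0.065]
rod 0.44 243 195 [0.632 0.068 0.008]
rod 0.42 415 168 [ 0.686 -0.39   0.025]
plate_edge 0.67 247 188 [0.631 0.05  0.081]
bar_center 0.95 299 279 [ 0.406 -0.074  0.018]
bar_center 0.78 363 247 [ 0.482 -0.241  0.017]
bar_tip 0.93 280 251 [ 0.48  -0.026  0.003]
bar_tip 0.8 337 214 [ 0.573 -0.182  0.   ]
cork_center 0.57 189 242 [0.508 0.205 0.032]
cork_center 0.53 415 169 [ 0.685 -0.389  0.025]
long_graver 0.58 168 170 [ 0.711  0.274 -0.001]
brush 0.69 415 170 [ 0.682 -0.389  0.024]
red_pencil 0.64 417 289 [ 0.372 -0.374  0.003]
```

```bash
python3 -c "
import cv2
a=cv2.imread('pics/top0.png');cv2.imwrite('pics/topz.png',cv2.resize(a[110:390,120:520],(800,560),interpolation=cv2.INTER_CUBIC))"
```

```text
(no output)
```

View pics/topz.png

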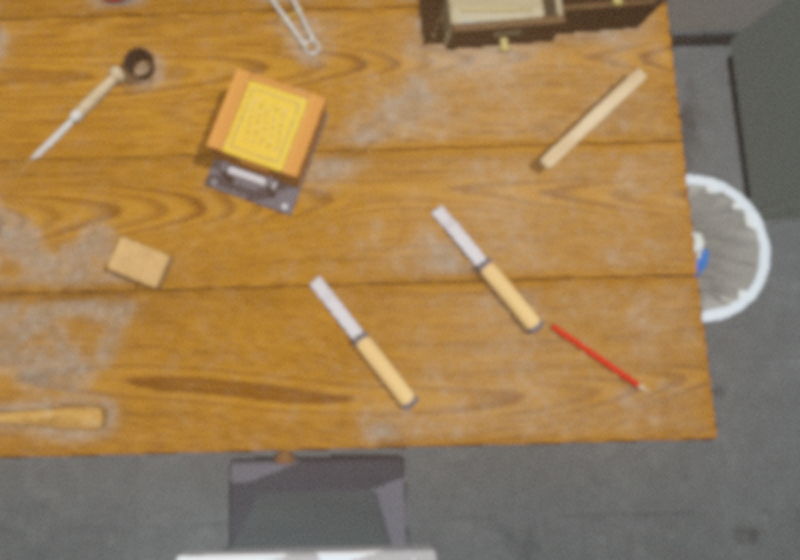

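View pics/scene0.png

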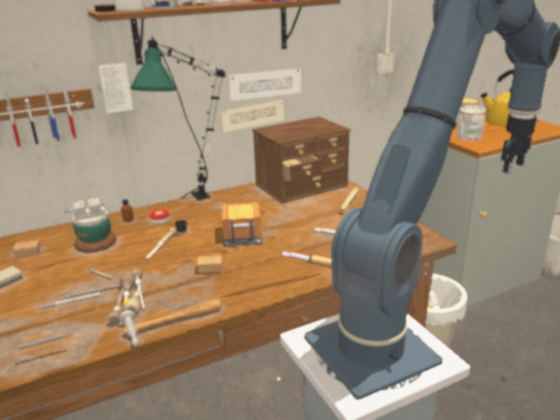

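```bash
cat > m.py <<'E'
from h import *
def cloud(p):
    K=np.array(p['mtx']);R=np.array(p['R']);t=np.array(p['t']);d=p['range_z'].astype(float)
    v,u=np.mgrid[0:420,0:560]
    c=np.stack([(u-K[0,2])/K[0,0]*d,(v-K[1,2])/K[1,1]*d,d],-1)-t
    return c@R
if __name__=='__main__':
    p=manip.snapshot('top');X=cloud(p)
    def rep(m,n):
        nn,lab,st,_=cv2.connectedComponentsWithStats(m.astype(np.uint8))
        for i in range(1,nn):
            if st[i,4]<15: continue
            P=X[lab==i]; r=cv2.minAreaRect(P[:,:2].astype(np.float32)*1000)
            print(n,st[i,4],np.round(r[0],1),np.round(r[1],1),round(r[2],1),'z',np.percentile(P[:,2],[5,50,95]).round(4),'mean',P.mean(0).round(4))
    W=(X[...,0]>.3)&(X[...,0]<.8)&(X[...,1]>-.45)&(X[...,1]<.4)&(p['range_z']>0)
    print('table z',np.median(X[...,2][W]))
    rep(W&(X[...,2]>.072)&(X[...,2]<.09),'top')
    rep(W&(X[...,2]>.005)&(X[...,2]<.04),'low')
    q=manip.place_of(p,'bar_tip')+manip.place_of(p,'bar_center')
    for r in q: print(r['score'],w(p,r['location'][0]*560,r['location'][1]*420,z=.006).round(4))
    for n,z in(('notch',.057),('cheek_gap',.078),('rod',.061),('plate_edge',.074),('block',0)):
        for r in manip.place_of(p,n): print(n,r['score'],w(p,r['location'][0]*560,r['location'][1]*420,z=z).round(4))
E
python3 m.py
```

```text
table z 0.0005915744549830287
top 1998 [678.   35.9] [120.4 108.9] 68.7 z [0.0761 0.0791 0.0817] mean [0.6767 0.0358 0.0791]
top 18 [622.2  89.6] [ 7.5 12.1] 66.5 z [0.0746 0.0763 0.0807] mean [0.6225 0.0893 0.0766]
top 20 [600.7  33.7] [ 7.6 13.6] 72.9 z [0.0752 0.0776 0.0798] mean [0.6005 0.0338 0.0775]
low 431 [729.1 282.1] [ 40.9 214.4] 36.1 z [0.0064 0.016  0.0328] mean [0.7483 0.2591 0.0171]
low 426 [ 681.5 -387.3] [ 20.2 173. ] 41.7 z [0.0204 0.0241 0.0272] mean [ 0.6791 -0.3852  0.0241]
low 563 [661.3  42.4] [123.7 148.2] 69.0 z [0.0053 0.0079 0.0372] mean [0.6177 0.0485 0.0137]
low 543 [ 483.7 -247.7] [179.   22.8] 36.7 z [0.0058 0.0141 0.0181] mean [ 0.4756 -0.2526  0.0129]
low 26 [557.6 396.4] [ 6.1 15.3] 90.0 z [0.0159 0.0238 0.0294] mean [0.5573 0.3973 0.0233]
low 513 [511.2 206.7] [71.3 44.9] 66.1 z [0.0238 0.0322 0.0352] mean [0.5099 0.204  0.0313]
low 548 [394.8 -83.7] [179.4  22.1] 36.4 z [0.0065 0.0145 0.0182] mean [ 0.387  -0.0892  0.0134]
low 141 [ 374.7 -376.1] [139.2   8.5] 53.1 z [0.0053 0.0071 0.0099] mean [ 0.3749 -0.3756  0.0073]
low 584 [320.5 323.7] [152.4  29.3] 89.4 z [0.0159 0.0225 0.0277] mean [0.321  0.3111 0.0223]
0.86 [ 0.5752 -0.1818  0.006 ]
0.6 [ 0.4846 -0.0208  0.006 ]
0.8 [ 0.4867 -0.2433  0.006 ]
0.77 [ 0.4035 -0.0787  0.006 ]
notch 0.91 [0.6446 0.0532 0.057 ]
cheek_gap 0.65 [0.6133 0.0571 0.078 ]
rod 0.7 [0.6285 0.0553 0.061 ]
rod 0.46 [0.6099 0.0591 0.061 ]
plate_edge 0.81 [0.6288 0.0546 0.074 ]
block 0.84 [0.6698 0.0381 0.    ]
```

arm_command(
  steps=[
    {"gripper":0.35,"tx":2.4,"ty":3.7,"tz":0,"rz":0.08},
    {"gripper":0.35,"tx":2.4,"ty":3.7,"tz":0,"rz":0.08},
    {"gripper":0.35,"tx":2.4,"ty":3.7,"tz":0,"rz":0.08},
    {"gripper":0.35,"tx":2.4,"ty":3.7,"tz":0,"rz":0.08},
    {"gripper":0.35,"tx":2.4,"ty":3.7,"tz":0},
    {"gripper":0.35,"tx":2.4,"ty":3.7,"tz":0},
    {"gripper":0.35,"tx":2.4,"ty":3.7,"tz":-1},
    {"gripper":0.35,"tx":2.4,"ty":3.7,"tz":-2},
    {"gripper":0.35,"tx":2.4,"ty":3.7,"tz":-3},
    {"gripper":0.35,"tx":2.4,"ty":3.7,"tz":-3},
    {"gripper":0.35},
    {"gripper":0.35},
  ],
)

```text
schema error: expected keys gripper, tx, ty, tz, rx, ry, rz
```

```bash
cat > st.py <<'E'
from h import *
from scipy.spatial.transform import Rotation as Ro
def st():
    s=manip.get_state();q=s['tcp_rot'];R=Ro.from_quat([q[1],q[2],q[3],q[0]]).as_matrix()
    print('t',s['clock'],'p',s['ee_pos'].round(4),'xax',R[:,0].round(3),np.degrees(np.arctan2(R[1,0],R[0,0])).round(1),'zax',R[:,2].round(3),'F',s['contact_force'].round(1),'op',round(s['opening'],3),'q',s['joint_pos'].round(2))
    return s,R
if __name__=='__main__':
    st()
E
python3 st.py; python3 - <<'E'
from h import *
p=manip.snapshot('top');save(p,'top1.png')
a=cv2.imread('pics/top1.png');cv2.imwrite('pics/top1z.png',cv2.resize(a[170:310,250:450],(800,560),interpolation=cv2.INTER_CUBIC))
E
```

```text
t 1.6 p [ 0.2141 -0.6401  0.2313] xax [ 0.317 -0.948 -0.   ] -71.5 zax [-0.  0. -1.] F [ 0.6 -0.3 -0.4] op 1.0 q [ 1.16  0.58  0.02  1.44 -0.01  1.13 -0.06]
```

View pics/top1z.png

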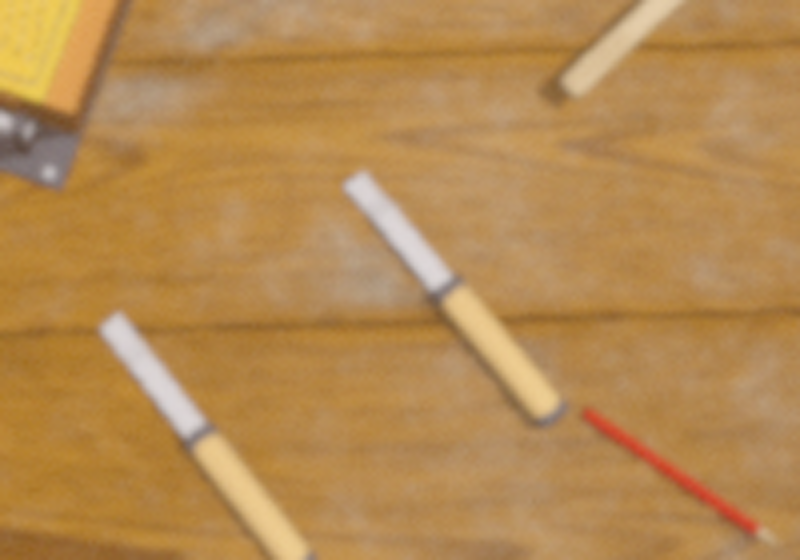

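arm_command(
  steps=[
    {"gripper":0.35,"tx":2.4,"ty":3.7,"tz":0,"rx":0,"ry":0,"rz":0.08},
    {"gripper":0.35,"tx":2.4,"ty":3.7,"tz":0,"rx":0,"ry":0,"rz":0.08},
    {"gripper":0.35,"tx":2.4,"ty":3.7,"tz":0,"rx":0,"ry":0,"rz":0.08},
    {"gripper":0.35,"tx":2.4,"ty":3.7,"tz":0,"rx":0,"ry":0,"rz":0.08},
    {"gripper":0.35,"tx":2.4,"ty":3.7,"tz":0,"rx":0,"ry":0,"rz":0},
    {"gripper":0.35,"tx":2.4,"ty":3.7,"tz":0,"rx":0,"ry":0,"rz":0},
    {"gripper":0.35,"tx":2.4,"ty":3.7,"tz":-1,"rx":0,"ry":0,"rz":0},
    {"gripper":0.35,"tx":2.4,"ty":3.7,"tz":-2,"rx":0,"ry":0,"rz":0},
    {"gripper":0.35,"tx":2.4,"ty":3.7,"tz":-3,"rx":0,"ry":0,"rz":0},
    {"gripper":0.35,"tx":2.4,"ty":3.7,"tz":-3,"rx":0,"ry":0,"rz":0},
    {"gripper":0.35,"tx":0,"ty":0,"tz":0,"rx":0,"ry":0,"rz":0},
    {"gripper":0.35,"tx":0,"ty":0,"tz":0,"rx":0,"ry":0,"rz":0},
  ],
)

```text
clock: 3.15
ee_pos: [0.454, -0.2707, 0.1415]
tcp_rot: [0.0, 0.894, -0.448, 0.0]
contact_force: [-0.5, -0.2, -0.3]
opening: 0.648
```

```bash
python3 st.py; python3 - <<'E'
from h import *
p=manip.snapshot('scene');save(p,'s1.png')
a=cv2.imread('pics/s1.png');cv2.imwrite('pics/s1z.png',cv2.resize(a[160:300,200:400],(800,560),interpolation=cv2.INTER_CUBIC))
E
```

```text
t 3.15 p [ 0.454  -0.2707  0.1415] xax [ 0.599 -0.8    0.   ] -53.2 zax [-0. -0. -1.] F [-0.5 -0.2 -0.3] op 0.648 q [ 0.53  0.46 -0.12  1.94  0.08  0.75 -0.56]
```

View pics/s1z.png

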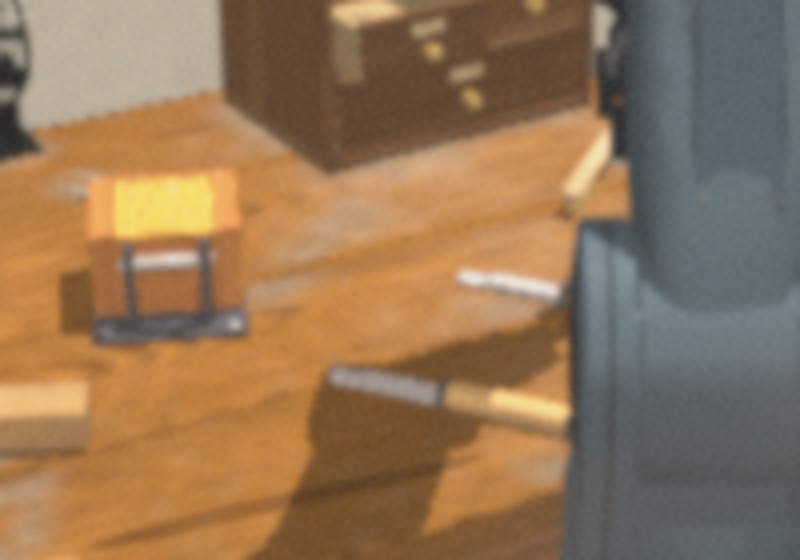

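arm_command(
  squeeze=80,
  steps=[
    {"gripper":0.4,"tx":0,"ty":0,"tz":-3.5,"rx":0,"ry":0,"rz":0},
    {"gripper":0.4,"tx":0,"ty":0,"tz":-3.5,"rx":0,"ry":0,"rz":0},
    {"gripper":0.4,"tx":0,"ty":0,"tz":-3.5,"rx":0,"ry":0,"rz":0},
    {"gripper":0.4,"tx":0,"ty":0,"tz":-2,"rx":0,"ry":0,"rz":0},
    {"gripper":0.4,"tx":0,"ty":0,"tz":-1.1,"rx":0,"ry":0,"rz":0},
    {"gripper":0.4,"tx":0,"ty":0,"tz":0,"rx":0,"ry":0,"rz":0},
    {"gripper":1,"tx":0,"ty":0,"tz":0,"rx":0,"ry":0,"rz":0},
    {"gripper":1,"tx":0,"ty":0,"tz":0,"rx":0,"ry":0,"rz":0},
    {"gripper":1,"tx":0,"ty":0,"tz":0,"rx":0,"ry":0,"rz":0},
    {"gripper":1,"tx":0,"ty":0,"tz":0,"rx":0,"ry":0,"rz":0},
    {"gripper":1,"tx":0,"ty":0,"tz":0,"rx":0,"ry":0,"rz":0},
  ],
)

```text
clock: 4.58
ee_pos: [0.4546, -0.2706, 0.0066]
tcp_rot: [0.0, 0.894, -0.448, 0.001]
contact_force: [-1.5, 0.0, 7.8]
opening: 0.233
```

arm_command(
  steps=[
    {"gripper":1,"tx":0,"ty":0,"tz":1,"rx":0,"ry":0,"rz":0},
    {"gripper":1,"tx":0,"ty":0,"tz":3,"rx":0,"ry":0,"rz":0},
    {"gripper":1,"tx":0,"ty":0,"tz":4,"rx":0,"ry":0,"rz":0},
    {"gripper":1,"tx":0,"ty":1,"tz":4,"rx":0,"ry":0,"rz":0},
    {"gripper":1,"tx":0,"ty":2.7,"tz":0,"rx":0,"ry":0,"rz":-0.11},
    {"gripper":1,"tx":0,"ty":4,"tz":0,"rx":0,"ry":0,"rz":-0.15},
    {"gripper":1,"tx":0,"ty":4,"tz":0,"rx":0,"ry":0,"rz":-0.15},
    {"gripper":1,"tx":0,"ty":4,"tz":0,"rx":0,"ry":0,"rz":-0.15},
    {"gripper":1,"tx":0,"ty":4,"tz":0,"rx":0,"ry":0,"rz":-0.15},
    {"gripper":1,"tx":0,"ty":4,"tz":0,"rx":0,"ry":0,"rz":-0.15},
    {"gripper":1,"tx":0,"ty":4,"tz":0,"rx":0,"ry":0,"rz":-0.15},
    {"gripper":1,"tx":0,"ty":2,"tz":0,"rx":0,"ry":0,"rz":0},
  ],
)

```text
clock: 6.08
ee_pos: [0.4538, 0.0296, 0.1259]
tcp_rot: [0.0, -0.566, 0.824, 0.0]
contact_force: [0.5, 0.4, -2.4]
opening: 0.225
```

```bash
python3 st.py; python3 - <<'E'
from h import *
for n in('scene','top'):
    p=manip.snapshot(n);save(p,n+'2.png')
a=cv2.imread('pics/scene2.png');b=cv2.imread('pics/top2.png')
cv2.imwrite('pics/c2.png',np.vstack([cv2.resize(a[180:280,180:380],(600,300),interpolation=cv2.INTER_CUBIC),cv2.resize(b[150:250,180:380],(600,300),interpolation=cv2.INTER_CUBIC)]))
E
```

```text
t 6.075 p [0.4538 0.0296 0.1259] xax [-0.358 -0.934 -0.001] -111.0 zax [ 0.     0.001 -1.   ] F [ 0.5  0.4 -2.4] op 0.225 q [-0.3   0.41  0.18  2.14 -0.13  0.61 -1.97]
```

View pics/c2.png

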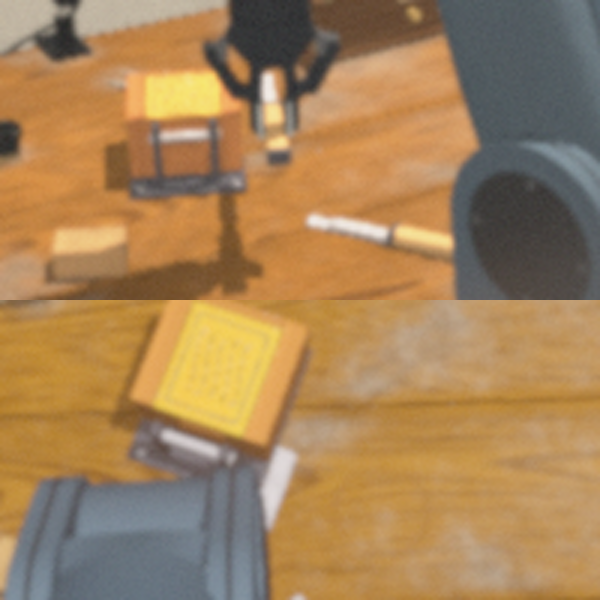

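```bash
cat > bar.py <<'E'
from m import *
import sys
O=np.array([.6724,.0381]);a=np.radians(-21.2);U=np.array([np.cos(a),np.sin(a)]);N=np.array([-U[1],U[0]])
def blk(P): d=P[...,:2]-O; return np.stack([d@U,d@N,P[...,2]],-1)
def grab(tag):
    for n in('top','scene'):
        p=manip.snapshot(n);save(p,n+tag+'.png');np.save('/tmp/'+n+tag+'.npy',cloud(p))
        for q in('bar_tip','bar_center','plate_edge'):
            for r in manip.place_of(p,q)[:3]:
                u,v=r['location'][0]*560,r['location'][1]*420
                print(n,q,round(r['score'],2),round(u,1),round(v,1),blk(w(p,u,v,d=p['range_z'][int(v),int(u)])).round(4))
E
python3 - <<'E'
from bar import *
grab('3')
X=np.load('/tmp/top3.npy');B=blk(X)
print('tcp',blk(manip.get_state()['ee_pos']).round(4))
# blade: rows
im=cv2.imread('pics/top3.png')
for v in range(196,228,2):
    r=[]
    for u in range(262,284):
        if .07<X[v,u,2]<.2: r.append((u,B[v,u]))
    if r: A=np.array([x[1] for x in r]);print(v,r[0][0],r[-1][0],A.mean(0).round(4),A[:,1].min().round(4),A[:,1].max().round(4))
E
```

```text
top bar_tip 0.66 277.2 198.4 [-0.0259 -0.0753 -0.0011]
top bar_tip 0.6 277.3 249.5 [-0.1548 -0.1219 -0.0011]
top bar_center 0.85 299.1 280.3 [-0.2108 -0.2012  0.0155]
top bar_center 0.45 419.4 289.8 [-0.1304 -0.4968  0.0058]
top plate_edge 0.91 247.0 190.5 [-0.0476 -0.0052  0.0779]
top plate_edge 0.38 276.1 198.2 [-0.0265 -0.0723 -0.0006]
scene bar_tip 0.75 269.1 207.0 [-0.0773 -0.0908  0.1239]
scene bar_tip 0.57 285.1 251.9 [-0.1431 -0.1308 -0.0016]
scene bar_center 0.52 314.7 256.2 [-0.2077 -0.2131  0.0143]
scene bar_center 0.5 274.6 215.6 [-0.155  -0.1015  0.1317]
scene bar_center 0.33 240.8 227.2 [-0.0416  0.0004  0.0419]
tcp [-0.1992 -0.0902  0.1254]
196 262 268 [-0.046  -0.0524  0.0785] -0.0595 -0.0446
198 267 267 [-0.0477 -0.0579  0.0711] -0.0579 -0.0579
200 273 277 [-0.0555 -0.0835  0.1214] -0.088 -0.0791
202 272 278 [-0.0603 -0.0853  0.1228] -0.0919 -0.0786
204 271 277 [-0.0656 -0.0847  0.1227] -0.0914 -0.0777
206 270 277 [-0.0704 -0.0851  0.1224] -0.0931 -0.0773
208 270 276 [-0.0755 -0.0858  0.1234] -0.0923 -0.0791
210 269 275 [-0.0808 -0.0852  0.1239] -0.0917 -0.0786
212 268 274 [-0.0865 -0.0849  0.1267] -0.0914 -0.0783
214 268 274 [-0.0907 -0.0864  0.1251] -0.0929 -0.0798
216 269 273 [-0.0953 -0.0881  0.1263] -0.0925 -0.0836
218 269 272 [-0.1003 -0.0887  0.1271] -0.0922 -0.0851
220 269 272 [-0.1044 -0.0901  0.125 ] -0.093 -0.0869
222 270 271 [-0.1087 -0.0916  0.124 ] -0.0926 -0.0906
224 270 270 [-0.114  -0.0925  0.1278] -0.0925 -0.0925
```

arm_command(
  steps=[
    {"gripper":1,"tx":-0.4,"ty":3.2,"tz":0,"rx":0.022,"ry":0.056,"rz":-0.003},
    {"gripper":1,"tx":-0.5,"ty":3.2,"tz":0,"rx":0,"ry":0,"rz":0},
    {"gripper":1,"tx":-0.4,"ty":3.2,"tz":0,"rx":0,"ry":0,"rz":0},
    {"gripper":1,"tx":0,"ty":0.05,"tz":-1.5,"rx":0,"ry":0,"rz":0},
    {"gripper":1,"tx":0,"ty":0,"tz":-1.3,"rx":0,"ry":0,"rz":0},
    {"gripper":1,"tx":0,"ty":0,"tz":0,"rx":0,"ry":0,"rz":0},
    {"gripper":1,"tx":0,"ty":0,"tz":0,"rx":0,"ry":0,"rz":0},
  ],
)

```text
clock: 7.45
ee_pos: [0.4414, 0.1228, 0.0974]
tcp_rot: [-0.017, -0.564, 0.825, 0.025]
contact_force: [-0.1, 0.5, -2.1]
opening: 0.227
```

```bash
python3 st.py; python3 - <<'E'
from bar import *
grab('4')
print('tcp',blk(manip.get_state()['ee_pos']).round(4))
a=cv2.imread('pics/scene4.png');b=cv2.imread('pics/top4.png')
cv2.imwrite('pics/c4.png',np.vstack([cv2.resize(a[190:265,180:330],(600,300),interpolation=cv2.INTER_CUBIC),cv2.resize(b[160:235,180:330],(600,300),interpolation=cv2.INTER_CUBIC)]))
E
```

```text
t 7.45 p [0.4414 0.1228 0.0974] xax [-0.363 -0.932 -0.   ] -111.3 zax [-0.056  0.022 -0.998] F [-0.1  0.5 -2.1] op 0.227 q [-0.44  0.48  0.14  2.12 -0.18  0.61 -2.11]
top bar_tip 0.79 278.6 248.0 [-0.1502 -0.1239  0.0015]
top bar_tip 0.63 238.0 208.3 [-0.0864  0.0148 -0.0021]
top bar_center 0.75 299.3 279.3 [-0.2083 -0.2008  0.0169]
top bar_center 0.6 223.9 246.8 [-0.1982 -0.0063  0.1034]
top bar_center 0.42 416.5 289.2 [-0.1311 -0.4911  0.0015]
top plate_edge 0.93 244.7 188.9 [-0.0461  0.0013  0.0796]
scene bar_tip 0.79 284.0 251.8 [-0.1412 -0.1275 -0.002 ]
scene bar_tip 0.67 243.7 223.7 [-0.0328 -0.0097  0.0493]
scene bar_center 0.58 314.6 256.6 [-0.2152 -0.2115  0.0175]
scene bar_center 0.54 245.7 234.2 [-0.2099 -0.0125  0.1057]
scene bar_center 0.32 243.3 221.2 [-0.0367 -0.0089  0.0603]
scene plate_edge 0.47 244.6 221.7 [-0.0296 -0.013   0.0546]
tcp [-0.2464 -0.0041  0.0974]
```

View pics/c4.png

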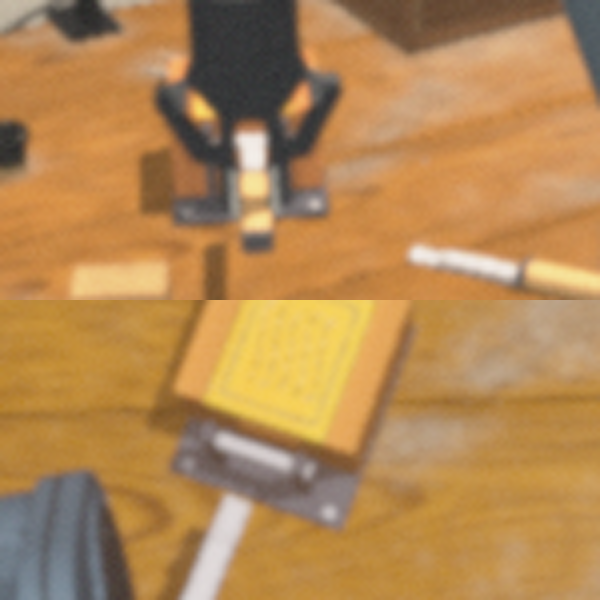

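```bash
cat > blade.py <<'E'
from bar import *
def blade(X,lo=.05,hi=.14,xr=(-.22,-.03)):
    B=blk(X); m=(B[...,2]>lo)&(B[...,2]<hi)&(B[...,0]>xr[0])&(B[...,0]<xr[1])&(abs(B[...,1])<.018)
    P=B[m]
    for x in np.arange(xr[0],xr[1],.006):
        s=P[(P[:,0]>=x)&(P[:,0]<x+.006)]
        if len(s)>3: print((x+.003).round(3),len(s),s.mean(0).round(4),'y',s[:,1].min().round(4),s[:,1].max().round(4))
if __name__=='__main__':
    import sys
    blade(np.load('/tmp/top%s.npy'%sys.argv[1]))
E
python3 blade.py 4
```

```text
-0.211 8 [-0.2107 -0.0118  0.103 ] y -0.0141 -0.0082
-0.205 14 [-0.2046 -0.0102  0.1032] y -0.0146 -0.004
-0.199 19 [-0.1986 -0.0078  0.1027] y -0.0149 0.0017
-0.193 24 [-0.193  -0.0047  0.1035] y -0.0149 0.0066
-0.187 17 [-0.1873 -0.0039  0.0974] y -0.0118 0.004
-0.181 19 [-0.1811 -0.0041  0.0944] y -0.0116 0.0042
-0.175 18 [-0.1749 -0.0045  0.0939] y -0.012 0.0033
-0.169 17 [-0.1689 -0.004   0.0935] y -0.0115 0.0038
-0.163 16 [-0.1633 -0.0051  0.0925] y -0.0113 0.0035
-0.157 18 [-0.1572 -0.0038  0.0927] y -0.0121 0.0038
-0.151 18 [-0.1511 -0.0043  0.0914] y -0.0119 0.0041
-0.145 17 [-0.145  -0.0049  0.0921] y -0.0118 0.0029
-0.139 18 [-0.1387 -0.0041  0.0908] y -0.0116 0.0035
-0.133 15 [-0.1329 -0.0052  0.0911] y -0.012 0.002
-0.127 16 [-0.127  -0.0046  0.09  ] y -0.0125 0.0029
-0.121 15 [-0.1209 -0.0038  0.0874] y -0.0115 0.0038
-0.115 18 [-0.1148 -0.0047  0.0862] y -0.0118 0.0031
-0.109 15 [-0.1087 -0.0037  0.0852] y -0.0111 0.0035
-0.103 15 [-0.1031 -0.004   0.085 ] y -0.0115 0.0044
-0.067 35 [-0.0669  0.      0.0655] y -0.0175 0.0178
-0.061 16 [-0.062  -0.0011  0.0648] y -0.0168 0.015
-0.049 15 [-0.0473  0.0012  0.0787] y -0.016 0.0164
-0.043 35 [-0.0429  0.0002  0.0793] y -0.0178 0.017
-0.037 34 [-0.0368 -0.0003  0.0792] y -0.0178 0.0175
-0.031 23 [-0.0318 -0.0011  0.0794] y -0.0179 0.017
```

arm_command(
  steps=[
    {"gripper":1,"tx":0.14,"ty":0.37,"tz":-0.9,"rx":0,"ry":0,"rz":0},
    {"gripper":1,"tx":1.43,"ty":-0.56,"tz":-0.1,"rx":0,"ry":0,"rz":0},
    {"gripper":1,"tx":1.43,"ty":-0.56,"tz":-0.1,"rx":0,"ry":0,"rz":0},
    {"gripper":1,"tx":1.43,"ty":-0.56,"tz":-0.1,"rx":0,"ry":0,"rz":0},
    {"gripper":1,"tx":0,"ty":0,"tz":0,"rx":0,"ry":0,"rz":0},
    {"gripper":1,"tx":0,"ty":0,"tz":0,"rx":0,"ry":0,"rz":0},
  ],
)

```text
clock: 8.6
ee_pos: [0.485, 0.1102, 0.0852]
tcp_rot: [-0.017, -0.564, 0.825, 0.025]
contact_force: [-1.1, 0.2, -2.2]
opening: 0.231
```

```bash
python3 st.py; python3 - <<'E'
from bar import *
from blade import blade
grab('5')
print('tcp',blk(manip.get_state()['ee_pos']).round(4))
blade(np.load('/tmp/top5.npy'),.06,.12,(-.14,-.03))
a=cv2.imread('pics/scene5.png');b=cv2.imread('pics/top5.png')
cv2.imwrite('pics/c5.png',np.vstack([cv2.resize(a[190:265,180:330],(600,300),interpolation=cv2.INTER_CUBIC),cv2.resize(b[160:235,180:330],(600,300),interpolation=cv2.INTER_CUBIC)]))
E
```

```text
t 8.6 p [0.485  0.1102 0.0852] xax [-0.362 -0.932 -0.   ] -111.2 zax [-0.057  0.022 -0.998] F [-1.1  0.2 -2.2] op 0.231 q [-0.38  0.54  0.14  2.03 -0.18  0.63 -2.06]
top bar_tip 0.98 279.1 248.0 [-0.1498 -0.1252  0.0026]
top bar_tip 0.74 243.9 189.0 [-0.0466  0.0035  0.0779]
top bar_center 0.8 301.8 282.9 [-0.2147 -0.2097  0.015 ]
top bar_center 0.6 228.6 228.1 [-0.1679 -0.0368  0.2923]
top plate_edge 0.7 246.1 189.6 [-0.0465 -0.0026  0.0793]
scene bar_tip 0.77 283.5 252.3 [-1.472e-01 -1.254e-01 -1.000e-04]
scene bar_tip 0.75 242.9 223.4 [-0.0856 -0.0071  0.0775]
scene bar_center 0.77 246.3 231.3 [-0.2073 -0.0148  0.1136]
scene bar_center 0.57 311.1 257.8 [-0.2119 -0.2015  0.0123]
scene plate_edge 0.44 241.1 221.4 [-0.0633 -0.0018  0.0737]
tcp [-0.2006 -0.0003  0.0854]
-0.137 16 [-0.137  -0.0003  0.081 ] y -0.0071 0.0081
-0.131 18 [-0.1309  0.0003  0.0811] y -0.0075 0.0082
-0.125 17 [-1.247e-01 -1.000e-04  8.140e-02] y -0.0077 0.0078
-0.119 15 [-0.1188 -0.0004  0.0805] y -0.0078 0.0075
-0.113 18 [-0.1131  0.      0.0811] y -0.0078 0.0083
-0.107 16 [-0.1067  0.0003  0.0802] y -0.0064 0.0071
-0.101 15 [-0.101  -0.0009  0.0796] y -0.0074 0.0069
-0.095 16 [-0.0951 -0.0001  0.0793] y -0.0078 0.0079
-0.089 16 [-0.0891 -0.001   0.0782] y -0.0078 0.0067
-0.083 16 [-0.0831  0.0004  0.0771] y -0.0077 0.0074
-0.077 15 [-0.0773 -0.001   0.0754] y -0.008 0.0074
-0.071 24 [-0.0705 -0.0016  0.0713] y -0.017 0.0149
-0.065 33 [-0.0649 -0.0004  0.0693] y -0.0177 0.0174
-0.059 18 [-0.0594 -0.0018  0.0711] y -0.0168 0.0158
-0.053 4 [-0.0555 -0.0022  0.0725] y -0.0078 0.0031
-0.047 27 [-0.0462 -0.0001  0.0786] y -0.0175 0.0168
-0.041 33 [-0.0411 -0.      0.0793] y -0.0165 0.0177
-0.035 35 [-0.035   0.0004  0.0791] y -0.0173 0.0179
-0.029 8 [-0.0312  0.0008  0.0799] y -0.0127 0.0143
```

View pics/c5.png

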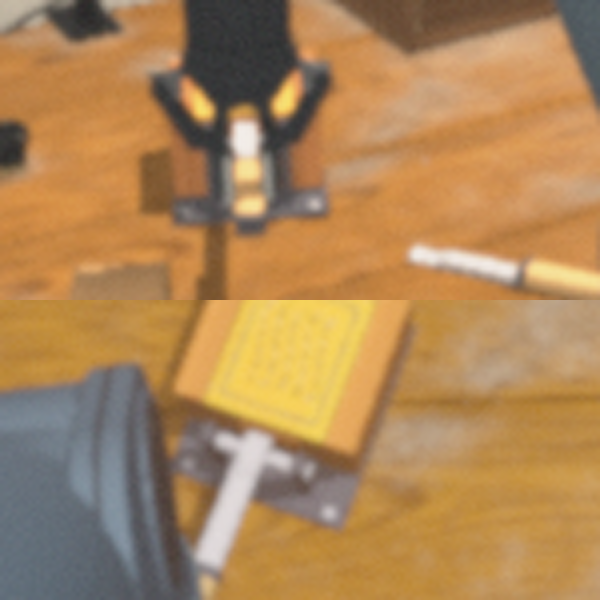

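arm_command(
  steps=[
    {"gripper":1,"tx":0,"ty":0,"tz":-0.13,"rx":0,"ry":0,"rz":0},
    {"gripper":1,"tx":0.47,"ty":-0.18,"tz":-0.03,"rx":0,"ry":0,"rz":0},
    {"gripper":1,"tx":0.47,"ty":-0.18,"tz":-0.03,"rx":0,"ry":0,"rz":0},
    {"gripper":1,"tx":0,"ty":0,"tz":0,"rx":0,"ry":0,"rz":0},
  ],
)

```text
clock: 9.5
ee_pos: [0.4954, 0.1063, 0.0833]
tcp_rot: [-0.017, -0.564, 0.825, 0.025]
contact_force: [0.2, 1.0, -1.7]
opening: 0.225
```

arm_command(
  steps=[
    {"gripper":1,"tx":0.47,"ty":-0.18,"tz":-0.03,"rx":0,"ry":0,"rz":0},
    {"gripper":1,"tx":0.47,"ty":-0.18,"tz":-0.03,"rx":0,"ry":0,"rz":0},
    {"gripper":1,"tx":0,"ty":0,"tz":0,"rx":0,"ry":0,"rz":0},
    {"gripper":1,"tx":0,"ty":0,"tz":0,"rx":0,"ry":0,"rz":0},
  ],
)

```text
clock: 10.0
ee_pos: [0.5041, 0.1031, 0.0827]
tcp_rot: [-0.017, -0.565, 0.825, 0.025]
contact_force: [-1.2, -0.4, -1.6]
opening: 0.228
```

```bash
python3 st.py; python3 - <<'E'
from bar import *
from blade import blade
grab('6')
print('tcp',blk(manip.get_state()['ee_pos']).round(4))
blade(np.load('/tmp/top6.npy'),.06,.12,(-.12,-.02))
a=cv2.imread('pics/scene6.png');b=cv2.imread('pics/top6.png')
cv2.imwrite('pics/c6.png',np.vstack([cv2.resize(a[190:265,180:330],(600,300),interpolation=cv2.INTER_CUBIC),cv2.resize(b[160:235,180:330],(600,300),interpolation=cv2.INTER_CUBIC)]))
E
```

```text
t 10.0 p [0.5041 0.1031 0.0827] xax [-0.362 -0.932 -0.   ] -111.2 zax [-0.056  0.022 -0.998] F [-1.2 -0.4 -1.6] op 0.228 q [-0.36  0.56  0.14  1.99 -0.18  0.65 -2.04]
top bar_tip 0.78 249.5 183.5 [-0.0286 -0.0046  0.0774]
top bar_tip 0.74 419.3 290.3 [-0.1316 -0.4974  0.0049]
top bar_tip 0.57 278.4 248.8 [-1.523e-01 -1.240e-01  1.000e-04]
top bar_center 0.93 302.7 281.3 [-0.2101 -0.2106  0.0147]
top bar_center 0.67 231.1 222.5 [-0.1574 -0.0395  0.3028]
top plate_edge 0.62 246.0 190.1 [-0.0478 -0.0028  0.0797]
top plate_edge 0.24 250.7 185.7 [-0.0331 -0.0097  0.0785]
scene bar_tip 0.6 283.9 253.0 [-0.1558 -0.1259  0.0023]
scene bar_tip 0.52 244.0 219.2 [-0.046  -0.0114  0.072 ]
scene bar_center 0.85 312.5 258.9 [-0.2242 -0.2038  0.0157]
scene bar_center 0.48 244.1 227.5 [-0.1349 -0.0096  0.0886]
scene plate_edge 0.45 238.7 217.7 [-0.0409  0.0051  0.0761]
tcp [-0.1803 -0.0002  0.0828]
-0.117 16 [-0.1169 -0.001   0.0803] y -0.0076 0.0062
-0.111 16 [-0.1108  0.      0.0801] y -0.0074 0.0082
-0.105 17 [-0.1046 -0.0002  0.0788] y -0.0076 0.0083
-0.099 15 [-0.0989  0.0003  0.0784] y -0.0075 0.008
-0.093 17 [-0.0929  0.      0.0778] y -0.0072 0.0077
-0.087 16 [-0.087   0.0005  0.0779] y -0.0073 0.0088
-0.081 16 [-0.081  -0.0004  0.0769] y -0.0071 0.0086
-0.075 16 [-0.075   0.0002  0.0758] y -0.0076 0.0089
-0.069 32 [-0.0685 -0.0013  0.0714] y -0.0169 0.0178
-0.063 29 [-0.0629 -0.0005  0.0704] y -0.0167 0.0179
-0.057 14 [-0.0569 -0.      0.0736] y -0.0072 0.0071
-0.051 16 [-0.0506  0.0004  0.0716] y -0.008 0.0082
-0.045 40 [-0.0452  0.0003  0.0783] y -0.018 0.0175
-0.039 35 [-0.0387  0.0005  0.0793] y -0.0174 0.0175
-0.033 31 [-0.0328 -0.0011  0.079 ] y -0.0178 0.0166
-0.027 32 [-0.0273  0.0004  0.0793] y -0.0171 0.0174
-0.021 25 [-0.022  -0.0007  0.0795] y -0.0176 0.0179
```

View pics/c6.png

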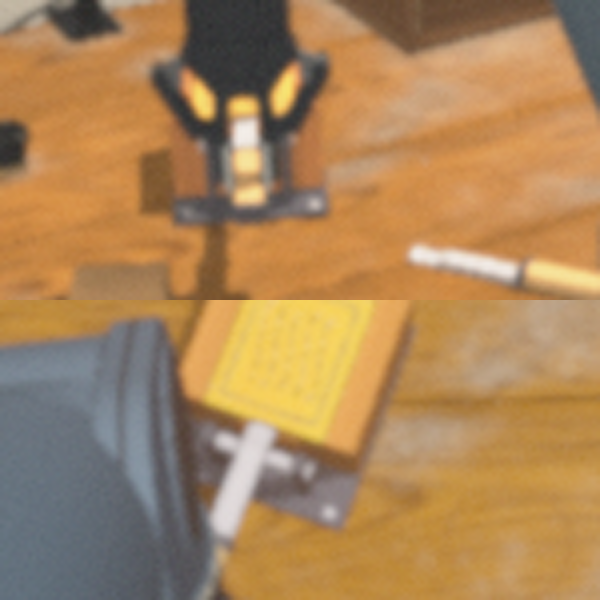

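arm_command(
  steps=[
    {"gripper":1,"tx":0,"ty":0,"tz":-0.5,"rx":-0.015,"ry":-0.037,"rz":0},
    {"gripper":1,"tx":0,"ty":0,"tz":-0.5,"rx":-0.015,"ry":-0.037,"rz":0},
    {"gripper":1,"tx":0.05,"ty":-0.02,"tz":-0.5,"rx":-0.015,"ry":-0.037,"rz":0},
    {"gripper":1,"tx":0.05,"ty":-0.02,"tz":-0.5,"rx":-0.015,"ry":-0.037,"rz":0},
    {"gripper":1,"tx":0,"ty":0,"tz":0,"rx":0,"ry":0,"rz":0},
  ],
)

```text
clock: 11.02
ee_pos: [0.5043, 0.1031, 0.0625]
tcp_rot: [0.027, -0.565, 0.824, -0.041]
contact_force: [1.3, 0.2, -2.1]
opening: 0.229
```

```bash
python3 st.py; python3 - <<'E'
from bar import *
from blade import blade
grab('7')
print('tcp',blk(manip.get_state()['ee_pos']).round(4))
blade(np.load('/tmp/top7.npy'),.04,.12,(-.12,-.03))
E
```

```text
t 11.025 p [0.5043 0.1031 0.0625] xax [-0.361 -0.933  0.003] -111.1 zax [ 0.09  -0.038 -0.995] F [ 1.3  0.2 -2.1] op 0.229 q [-0.48  0.56  0.21  2.13 -0.12  0.4  -2.13]
top bar_tip 0.87 243.5 183.9 [-0.0348  0.009   0.078 ]
top bar_tip 0.64 276.9 251.2 [-0.1597 -0.1227  0.0051]
top bar_center 0.88 233.3 223.9 [-0.1373 -0.0026  0.0753]
top bar_center 0.61 243.3 197.9 [-0.0678 -0.0027  0.075 ]
top bar_center 0.58 304.2 280.5 [-0.207  -0.2135  0.0163]
top plate_edge 0.69 246.8 188.5 [-0.0432 -0.0031  0.0787]
scene bar_tip 0.68 286.3 253.0 [-0.1584 -0.1329  0.0032]
scene bar_center 0.85 313.4 256.9 [-0.21   -0.2087  0.0136]
scene bar_center 0.49 243.9 232.8 [-0.1392 -0.0079  0.0729]
tcp [-0.1789 -0.0003  0.0629]
-0.117 18 [-0.1171  0.0008  0.0691] y -0.0072 0.0084
-0.111 16 [-0.1109 -0.0002  0.0696] y -0.0067 0.007
-0.105 15 [-0.1051  0.0002  0.0706] y -0.0067 0.0085
-0.099 17 [-0.0991  0.0006  0.071 ] y -0.0068 0.0086
-0.093 18 [-0.0928 -0.      0.0721] y -0.0075 0.0084
-0.087 15 [-0.0868  0.0008  0.0719] y -0.006 0.0078
-0.081 16 [-0.0811  0.0002  0.0717] y -0.0068 0.0073
-0.075 17 [-0.0751 -0.0002  0.0739] y -0.0075 0.0086
-0.069 32 [-0.0683 -0.001   0.0697] y -0.017 0.018
-0.063 28 [-0.0628 -0.001   0.0697] y -0.0164 0.0166
-0.057 13 [-0.057   0.0005  0.0726] y -0.0071 0.009
-0.051 19 [-0.0508  0.0004  0.0727] y -0.0161 0.0128
-0.045 47 [-0.0451 -0.0012  0.0704] y -0.0178 0.0177
-0.039 34 [-0.0391  0.0005  0.0779] y -0.0169 0.0177
-0.033 36 [-0.0329  0.0004  0.079 ] y -0.0177 0.0178
```

arm_command(
  squeeze=40,
  steps=[
    {"gripper":1,"tx":0,"ty":0,"tz":0,"rx":0,"ry":0,"rz":0},
    {"gripper":1,"tx":0.05,"ty":-0.02,"tz":-0.4,"rx":0,"ry":0,"rz":0},
    {"gripper":1,"tx":0.05,"ty":-0.02,"tz":-0.4,"rx":0,"ry":0,"rz":0},
    {"gripper":1,"tx":0,"ty":0,"tz":-0.4,"rx":0,"ry":0,"rz":0},
    {"gripper":1,"tx":0,"ty":0,"tz":0,"rx":0,"ry":0,"rz":0},
  ],
)

```text
clock: 12.05
ee_pos: [0.5053, 0.1023, 0.0509]
tcp_rot: [0.027, -0.564, 0.824, -0.041]
contact_force: [-7.6, 1.1, 13.3]
opening: 0.221
```

```bash
python3 st.py; python3 - <<'E'
from bar import *
from blade import blade
grab('8')
print('tcp',blk(manip.get_state()['ee_pos']).round(4))
blade(np.load('/tmp/top8.npy'),.04,.12,(-.12,.06))
E
```

```text
t 12.05 p [0.5053 0.1023 0.0509] xax [-0.363 -0.932  0.002] -111.3 zax [ 0.09  -0.038 -0.995] F [-7.6  1.1 13.3] op 0.221 q [-0.47  0.58  0.2   2.13 -0.13  0.37 -2.13]
top bar_tip 0.9 278.1 252.0 [-0.1607 -0.1263  0.0053]
top bar_tip 0.78 247.2 183.3 [-0.0307  0.0004  0.0806]
top bar_center 0.77 233.3 219.7 [-0.1272  0.0017  0.0721]
top bar_center 0.57 299.2 282.5 [-0.2159 -0.2032  0.0175]
top plate_edge 0.66 247.1 192.0 [-0.05   -0.0056  0.072 ]
top plate_edge 0.53 417.7 167.0 [ 0.1737 -0.4002  0.0234]
scene bar_tip 0.64 284.1 252.3 [-0.1499 -0.1271  0.0013]
scene bar_center 0.87 313.6 259.5 [-0.2246 -0.2071  0.0134]
scene bar_center 0.52 243.8 235.2 [-0.1459 -0.0072  0.0684]
scene plate_edge 0.69 241.4 220.2 [-0.1967 -0.0029  0.1448]
tcp [-0.179  -0.0006  0.051 ]
-0.117 16 [-0.1166  0.0006  0.0638] y -0.0072 0.0078
-0.111 15 [-0.1109 -0.0002  0.0652] y -0.0074 0.0078
-0.105 16 [-0.1052 -0.      0.066 ] y -0.0071 0.0084
-0.099 19 [-0.0991  0.0003  0.0668] y -0.0074 0.0082
-0.093 16 [-0.0928  0.0001  0.0678] y -0.0078 0.0089
-0.087 17 [-0.0869  0.0003  0.0691] y -0.007 0.0076
-0.081 
[... 538 characters left out ...]
  -0.0007  0.0797] y -0.0175 0.0176
-0.015 32 [-0.015   0.0009  0.0795] y -0.0167 0.0178
-0.009 32 [-0.0092 -0.001   0.0795] y -0.0176 0.0171
-0.003 34 [-0.0032  0.0002  0.0799] y -0.0179 0.0171
0.003 33 [0.0031 0.001  0.0794] y -0.016 0.0176
0.009 33 [ 0.009  -0.0009  0.0797] y -0.0172 0.018
0.015 33 [ 0.0152 -0.0001  0.0793] y -0.0174 0.0162
0.021 31 [0.0212 0.0001 0.0792] y -0.0173 0.0172
0.027 33 [ 0.027  -0.0003  0.0794] y -0.0175 0.0178
0.033 33 [ 0.0331 -0.      0.0792] y -0.0176 0.0178
0.039 31 [0.0391 0.0003 0.0784] y -0.0174 0.0174
0.045 32 [ 0.045  -0.0015  0.0785] y -0.0175 0.0157
0.051 32 [0.0509 0.0002 0.0789] y -0.0177 0.0172
0.057 31 [ 0.0568 -0.0003  0.0791] y -0.0176 0.0172
```

arm_command(
  steps=[
    {"gripper":1,"tx":0.05,"ty":-0.02,"tz":-0.4,"rx":0,"ry":0,"rz":0},
    {"gripper":1,"tx":0.05,"ty":-0.02,"tz":-0.4,"rx":0,"ry":0,"rz":0},
    {"gripper":1,"tx":0,"ty":0,"tz":-0.4,"rx":0,"ry":0,"rz":0},
    {"gripper":1,"tx":0,"ty":0,"tz":0,"rx":0,"ry":0,"rz":0},
  ],
)

```text
clock: 12.95
ee_pos: [0.5046, 0.1022, 0.0384]
tcp_rot: [0.025, -0.564, 0.824, -0.04]
contact_force: [-11.3, 2.9, 13.3]
opening: 0.228
```

```bash
python3 st.py; cat > look.py <<'E'
from bar import *
from blade import blade
import sys
t=sys.argv[1]
p=manip.snapshot('top');X=cloud(p);save(p,'top%s.png'%t)
q=manip.snapshot('scene');save(q,'scene%s.png'%t)
print('tcp',blk(manip.get_state()['ee_pos']).round(4))
B=blk(X)
def pl(x0,x1,y,c=None):
    m=(B[...,0]>x0)&(B[...,0]<x1)&(abs(B[...,1])<y)&(B[...,2]>.04)&(B[...,2]<.12); P=B[m]; k=np.polyfit(P[:,0],P[:,2],1); return k,len(P)
k,n=pl(-.115,-.077,.006);print('blade slope',k[0].round(3),'top z at -65',np.polyval(k,-.065).round(4))
k,n=pl(-.035,.045,.03);print('plate slope',-k[0].round(4),'z front',np.polyval(k,-.048).round(4))
a=q['pixels'][:,:,::-1];b=p['pixels'][:,:,::-1]
cv2.imwrite('pics/c%s.png'%t,np.vstack([cv2.resize(a[190:265,180:330],(600,300),interpolation=cv2.INTER_CUBIC),cv2.resize(b[160:235,180:330],(600,300),interpolation=cv2.INTER_CUBIC)]))
E
python3 look.py 9
```

```text
t 12.95 p [0.5046 0.1022 0.0384] xax [-0.362 -0.932  0.004] -111.2 zax [ 0.087 -0.038 -0.995] F [-11.3   2.9  13.3] op 0.228 q [-0.47  0.6   0.19  2.14 -0.13  0.34 -2.13]
tcp [-0.1797 -0.001   0.0385]
blade slope 0.305 top z at -65 0.0745
plate slope 0.0455 z front 0.0836
```

View pics/c9.png

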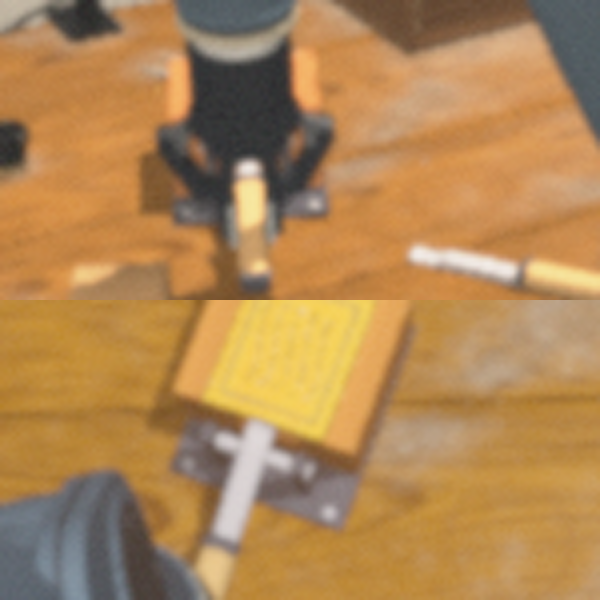

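arm_command(
  steps=[
    {"gripper":1,"tx":0.08,"ty":-0.03,"tz":-0.3,"rx":0,"ry":0,"rz":0},
    {"gripper":1,"tx":0.08,"ty":-0.03,"tz":-0.3,"rx":0,"ry":0,"rz":0},
    {"gripper":1,"tx":0,"ty":0,"tz":-0.1,"rx":0,"ry":0,"rz":0},
    {"gripper":1,"tx":0,"ty":0,"tz":0,"rx":0,"ry":0,"rz":0},
  ],
)

```text
clock: 13.55
ee_pos: [0.5054, 0.1024, 0.0314]
tcp_rot: [0.025, -0.565, 0.824, -0.04]
contact_force: [-12.7, 5.2, 13.6]
opening: 0.229
```

```bash
python3 st.py; python3 look.py 10
```

```text
t 13.55 p [0.5054 0.1024 0.0314] xax [-0.36  -0.933  0.004] -111.1 zax [ 0.086 -0.037 -0.996] F [-12.7   5.2  13.6] op 0.229 q [-0.46  0.61  0.18  2.14 -0.14  0.33 -2.12]
tcp [-0.179  -0.0005  0.0314]
blade slope 0.363 top z at -65 0.0742
plate slope 0.0647 z front 0.0856
```

arm_command(
  steps=[
    {"gripper":0.5,"tx":0,"ty":0,"tz":0,"rx":0,"ry":0,"rz":0},
    {"gripper":0.5,"tx":0,"ty":0,"tz":0,"rx":0,"ry":0,"rz":0},
    {"gripper":0.5,"tx":0,"ty":0,"tz":0,"rx":0,"ry":0,"rz":0},
  ],
)

```text
clock: 14.02
ee_pos: [0.5093, 0.1011, 0.0318]
tcp_rot: [0.027, -0.564, 0.824, -0.042]
contact_force: [0.3, 0.4, 0.4]
opening: 0.498
```

```bash
python3 st.py; python3 look.py 11
```

```text
t 14.025 p [0.5093 0.1011 0.0318] xax [-0.362 -0.932  0.002] -111.2 zax [ 0.092 -0.038 -0.995] F [0.3 0.4 0.4] op 0.498 q [-0.46  0.61  0.19  2.14 -0.14  0.32 -2.12]
tcp [-0.175  -0.0003  0.0317]
blade slope 0.336 top z at -65 0.0753
plate slope 0.0665 z front 0.0858
```

View pics/c11.png

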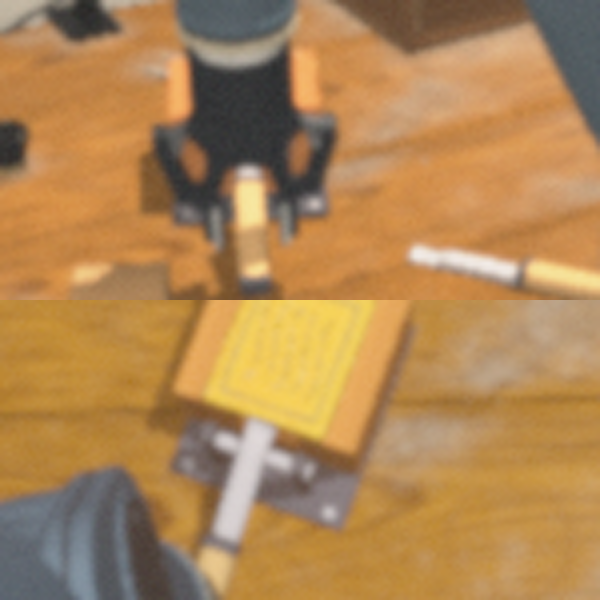

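The bar is free between the open fingers and the plate is up (slope about 0.066). Next I lift the gripper clear.

arm_command(
  steps=[
    {"gripper":0.5,"tx":-0.2,"ty":0.08,"tz":1.5,"rx":0,"ry":0,"rz":0},
    {"gripper":0.5,"tx":-0.3,"ty":0.1,"tz":3,"rx":0,"ry":0,"rz":0},
    {"gripper":0.5,"tx":-0.4,"ty":0.1,"tz":4,"rx":0,"ry":0,"rz":0},
    {"gripper":0.5,"tx":-0.4,"ty":0.1,"tz":4,"rx":0,"ry":0,"rz":0},
    {"gripper":0.5,"tx":0,"ty":0,"tz":4,"rx":0,"ry":0,"rz":0},
    {"gripper":0.5,"tx":0,"ty":0,"tz":0,"rx":0,"ry":0,"rz":0},
    {"gripper":0.5,"tx":0,"ty":0,"tz":0,"rx":0,"ry":0,"rz":0},
    {"gripper":0.5,"tx":0,"ty":0,"tz":0,"rx":0,"ry":0,"rz":0},
  ],
)

```text
clock: 15.12
ee_pos: [0.4952, 0.1049, 0.196]
tcp_rot: [0.026, -0.564, 0.824, -0.041]
contact_force: [-0.4, -0.7, 0.2]
opening: 0.502
```

```bash
python3 st.py; python3 look.py 12;python3 look.py 13
```

```text
t 15.125 p [0.4952 0.1049 0.196 ] xax [-0.362 -0.932  0.003] -111.2 zax [ 0.09  -0.038 -0.995] F [-0.4 -0.7  0.2] op 0.502 q [-0.58  0.34  0.3   2.   -0.06  0.74 -2.19]
tcp [-0.1892 -0.0018  0.196 ]
blade slope 0.314 top z at -65 0.0743
plate slope 0.0634 z front 0.0854
tcp [-0.1891 -0.0017  0.1962]
blade slope 0.304 top z at -65 0.0741
plate slope 0.0674 z front 0.0858
```

View pics/c13.png

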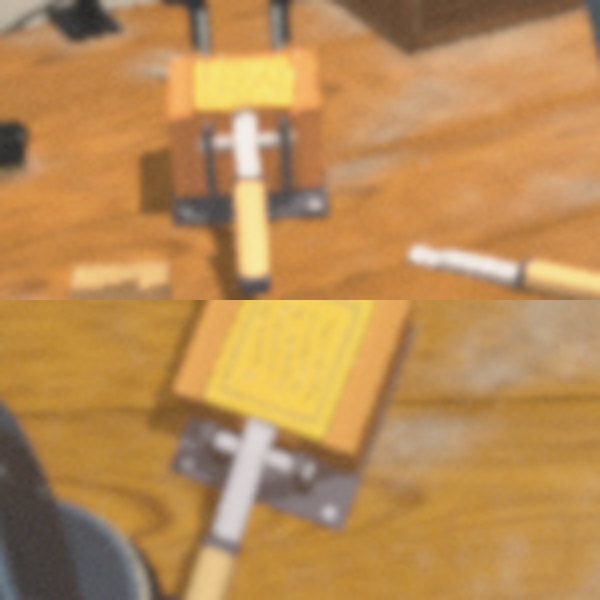

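arm_command(
  steps=[
    {"gripper":0.5,"tx":0,"ty":0,"tz":0,"rx":0,"ry":0,"rz":0},
    {"gripper":0.5,"tx":0,"ty":0,"tz":0,"rx":0,"ry":0,"rz":0},
    {"gripper":0.5,"tx":0,"ty":0,"tz":0,"rx":0,"ry":0,"rz":0},
    {"gripper":0.5,"tx":0,"ty":0,"tz":0,"rx":0,"ry":0,"rz":0},
    {"gripper":0.5,"tx":0,"ty":0,"tz":0,"rx":0,"ry":0,"rz":0},
    {"gripper":0.5,"tx":0,"ty":0,"tz":0,"rx":0,"ry":0,"rz":0},
    {"gripper":0.5,"tx":0,"ty":0,"tz":0,"rx":0,"ry":0,"rz":0},
    {"gripper":0.5,"tx":0,"ty":0,"tz":0,"rx":0,"ry":0,"rz":0},
  ],
)

```text
clock: 16.32
ee_pos: [0.4958, 0.1051, 0.1968]
tcp_rot: [0.027, -0.564, 0.824, -0.042]
contact_force: [0.2, -0.2, 0.0]
opening: 0.5
```

```bash
python3 look.py 14;python3 - <<'E'
import cv2,numpy as np
a=cv2.imread('pics/top13.png').astype(int);b=cv2.imread('pics/top14.png').astype(int);c=cv2.imread('pics/top12.png').astype(int)
s=np.s_[180:250,215:260]
print(abs(a-b)[s].mean(),abs(a-c)[s].mean(),abs(a-b)[300:,300:].mean())
E
python3 m.py | grep -E "low"
```

```text
tcp [-0.1888 -0.0014  0.1968]
blade slope 0.319 top z at -65 0.0746
plate slope 0.0631 z front 0.0854
1.8288888888888888 1.7597883597883597 1.6849679487179487
low 150 [780.4 210.9] [40.  38.5] 42.5 z [0.0072 0.0233 0.0348] mean [0.7833 0.2135 0.0222]
low 275 [717.3 301.7] [ 19.9 171.2] 41.2 z [0.0067 0.0147 0.0224] mean [0.7306 0.2822 0.0142]
low 423 [ 681.  -387.5] [ 18.  174.5] 41.1 z [0.0209 0.0241 0.0269] mean [ 0.6789 -0.385   0.024 ]
low 333 [648.   15.3] [ 63.9 143.2] 68.4 z [0.0053 0.008  0.0355] mean [0.6131 0.0188 0.0134]
low 164 [627.9  97.2] [44.2 46.4] 68.5 z [0.0054 0.008  0.0376] mean [0.6269 0.0995 0.0129]
low 93 [474.2 115.5] [22.2 30.7] 69.7 z [0.0298 0.0343 0.0391] mean [0.4718 0.1156 0.0342]
low 558 [398.2 -81.3] [187.4  22.1] 36.5 z [0.0064 0.0143 0.0184] mean [ 0.3888 -0.0879  0.0132]
low 137 [ 372.9 -378.7] [143.5   8.1] 53.4 z [0.0053 0.0071 0.0096] mean [ 0.3742 -0.3766  0.0072]
```

The bar is at rest and the plate is up at about 0.063–0.067 rad. The pencil and brush haven't moved. I'm handing in.

```bash
python3 -c "
from station import manip
print(manip.close_job())"
```

```text
the job is handed in; nothing more can be done
None
```

The plate is levered up and stays up, the bar is released, and the job is handed in at about 16.5 s of the 50 s allowed.

I picked the rightmost pry bar up by its handle and took it through the cheek gap over the rod. I set its tip about 14 mm under the plate's front edge, as worked out from the tool position, and levered it down on the rod. Then I opened the fingers and lifted the gripper clear. The bar stays under the plate.

**Plate:** the depth images put it at 0.063–0.067 rad after release. That is a rise of about 6 mm at the front edge, against the 0.046 rad required. A small bias in the depth fit could lower this to about 0.060.

**Bar:** pictures about 1.2 s apart differ only by image noise, so it is at rest. Its measured slope varied from 0.336 rad just after release to between 0.304 and 0.319 rad once the gripper was clear. I put that down to a small settling when I let go, plus noise.

**Robot:** it reads about zero external force, and the gripper is about 0.2 m above the table.

**Bystanders:** the pencil and the brush are where they started. The graver was only partly separated in the last depth picture, and the cork was hidden behind the arm in the top view. The close-up scene view still shows part of a block in the cork's place. I have no sign that either moved, and the arm registered no unexpected contact.

I could not read the rod contact force directly. The wrist force of about 13 N on the handle while the plate was rising implies far more than 5 N on the rod.

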